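Clip the preserving thermometer into its holder

TASK

Take the steel preserving thermometer from the wooden draining stand and press it down into both blue spring clips of the white holder, tip towards the orange stop, until it snaps fully home in both. Then slide it lengthwise through the clips until its tip bears on the orange sprung stop pad and pushes the pad in at least a little, and leave it there. It is delicate: press and push gently, by feel, and leave the jars and other things where they are.

Things in the scene. Friction and masses are not known exactly. Their poses are not given: they have to be found in the camera images.
- thermometer: Thermometer: round steel shaft 18 mm in diameter and 210 mm long, neck to rounded tip, with a red head (32 mm across, 30 mm long) beyond the neck; 0.1 to 0.2 kg. Origin on the axis midway between neck and tip; y axis along the shaft towards the tip, z up at the start. It lies level in the stand, axis 50 mm above the table.
- grip (a point): On the thermometer's axis, y = -15 mm from its origin (towards the head), near the centre of mass: the best place to grip, in the stand and in the clips.
- tip (a point): The very end of the thermometer's rounded tip, on its axis (y = +105 mm from its origin).
- neck (a point): Where the shaft meets the red head, on the axis (y = -105 mm).
- stand: Wooden draining stand, fixed: base 80 x 160 x 8 mm, two V-notched posts 12 mm thick at y = -60 and +60 mm, 46 mm wide, tops about 62 mm above the table; the shaft lies in the notches along y. Origin on the table under its middle. Free space for fingers between the posts.
- holder: White clip holder, fixed: base plate 70 x 280 x 10 mm, from y = -98 to +182 mm. Origin on the table midway between its two clips (y = -55 and +55 mm); y axis along the seated shaft towards the stop, z up. Between the clips there is room for fingers down to the base plate. Press the shaft in with its origin near y = -8 mm, so that the tip stays clear of the stop. Pressing on it with more than about 30 N harms it.
- seat_head (a point): Where the axis of a fully home shaft passes the clip at y = -55 mm, 50 mm above the table, x = 0. A clip is 12 mm thick along y: two blue sprung fingers that hinge outwards, lips 12 mm apart at 56 mm height, flared mouth about 30 mm wide at its top, 65 mm high. A shaft merely resting on the lips lies about 14 mm above home.
- seat_tip (a point): The same for the clip at y = +55 mm. Passing the lips of both clips takes about 8 to 20 N in all; then the shaft drops in and the hard clip floors are felt. Home, it slides along y against a friction of about 2 to 10 N.
- stop_block: Foot of the end stop: origin on the base plate (10 mm up) at holder y = +125 mm, same axes. It carries a grey upright, adjustable along y, with an orange sprung pad (26 mm across) at the height of the seated shaft. The setting is NOT reported: the pad's face lies from 15 mm nearer to 15 mm farther in y than this origin.
- stop_axis (a point): Point of the stop's foot at the height of the seated shaft (50 mm), holder x = 0, y = +125 mm; it does not move with the pad. The pad gives at 0.8 N, goes in 3 mm (2.3 N) and is then a hard stop; the clips' friction holds the thermometer against it. More than 20 N on the stop harms the tip.
- jar_honey: amber glass jar, yellow lid, 68 mm wide, 110 mm tall; origin at the centre of its underside; leave it alone.
- jar_jam: amber glass jar, red lid, 64 mm wide, 100 mm tall; origin at the centre of its underside; leave it alone.
- jar_empty: clear glass jar, white lid, 72 mm wide, 120 mm tall; origin at the centre of its underside; leave it alone.
- pot: green plastic plant pot, 100 mm wide, 85 mm tall; origin at the centre of its underside; leave it alone.
- lid_gold: gold jar lid lying on the table, 68 mm wide, 12 mm high; origin at the centre of its underside; leave it alone.
- spoon: long spoon lying on the table; leave it alone.
Things that resemble listed ones, but are neither listed nor needed, are in the scene too. What is shaped like the thermometer but black or green is not meant.

How it is judged:
By the outcome, as a careful person would: the job done as asked, in the order asked, and still so for the second after the job is handed in, with the robot touching nothing.
It also fails if it takes over 48 s, if anything falls off the work surface, if the arm or the gripper's body presses on something with over 40 N, if the wrist force passes 120 N, or if a joint passes its speed limit or range.

ROBOT

A 6-joint arm with a two-finger parallel gripper is mounted at the origin on the work surface. World frame = base frame: x ahead of the robot, y to its left, z up, the work surface at z = 0. Lengths are in mm, angles in rad, forces in N, time in s.
With the tool pointing down it reaches from about 350 to 850 mm from the base axis. Payload 8.1 kg.
Tool frame: the origin (TCP) lies at the very end of the fingers, on their centre line; the grasp point (between the pads) lies 19 mm behind it; z points along the fingers, x is the direction in which the jaws open and shut, and the axes are right-handed (so a half turn about z gives the same grasp; the last joint's range is limited). The gripper opens to 85 mm and grips with 20 to 120 N. Pads are 22 mm wide; open, the fingers measure 114 mm over their backs; the gripper's body (76 mm by 85 mm) begins 54 mm behind the grasp point. The pads swing forward as they close: fully open they stand 13 mm farther back than shut.
Start: joints at [1.24, 0.13, 1.488, -0, 1.523, -0.085], TCP at [145.977, 581.976, 231.292] pointing down, gripper open.
Joint ranges: [-2.96, 2.96], [-0.89, 2.26], [0.02, 2.5], [-1.34, 4.48], [0, 2.73], [-2.66, 2.66]. Speed limits (rad/s): [2.39, 2.39, 2.79, 3.14, 3.14, 3.14].

INTERFACE

Orientations are given as a 3x3 rotation matrix whose columns are the frame's x, y, z axes.
In Python, from plant import robot gives the robot as it stands.
- The arm moves only by the tool drive_tool, never from a script. Its argument "commands" is a list of rows, each a list of 3 entries, a list of its own where there are three numbers: the shift along the tool's x, y, z in units of 25 mm (1.0 is 25 mm), then the turn, a rotation vector about the tool's x, y, z in units of 6 degrees (1.0 is 6 degrees), then the finger opening in mm, from 0 to 85.4. In form: [[[dx, dy, dz], [rx, ry, rz], grip], ...]. A call has 1 to 20 rows; each row shifts and turns the pose as measured when the row begins, along the tool's axes as they then stand; what a row does not reach is not made up. A row lasts 1/12 s, in which the tool goes at most 41.7 mm and 7.16 degrees, less where a joint would pass 70% of its speed; a pose out of reach is approached as far as the arm can. A call is refused whole if a number of a shift passes 1 or a number of a turn 1, either way. A call with a gripper value outside its range is refused whole. The fingers move at their own pace and stop on an object; the grip force is fixed at half the most. Time passes only in rows, so rows that do not move let the fingers close. It gives the time, the measured TCP pose, the force and the opening at its end, in the units of the state.
- robot.read_state(): the state, without advancing time (a new reading comes with each control period).
- robot.camera(name): name is "scene" or "top" or "wrist"; returns a dict with "img" (400x640x3 uint8, red, green, blue), "intrinsics" (3x3 intrinsics, pixels), "pose" (4x4, takes a point from camera to world coordinates). Camera axes: x right, y down, z forward; pixel columns grow to the right and rows downward; lengths in mm; the calibration is good to about 2 mm. A picture is of the moment at which its call begins. There is no depth.
- robot.hand_in(): hands the job in, once; it reports no verdict.
The state is a dict: "clock": time; "joints": joint angles; "qvel": joint speeds; "effort": joint torques, N m; "ee_pos": TCP position; "orientation": TCP orientation; "force": force on the tool from outside, world axes, zero at the start; "wrist_torque": the same for the moment, N m; "grip_width": opening from 0.0 (shut) to 1.0 (fully open).
Only numpy, scipy, OpenCV 4.12 (cv2) and the standard library are available. Lean on these libraries where they do the work, as an engineer would, in place of code of your own. Each camera call takes 0.05 s, during which the arm holds its last target. There are 200 camera calls.

## Working session

There is one attempt and no reset: what is moved stays moved. The work goes in short steps, Python scripts to look and compute and a tool call to move; the robot and the scene stay as the last step left them, time stands still between calls to the robot, and variables do not carry over. Pictures are saved under pics/ and viewed, about 8 in all and at most 12, crops included, and the job is handed in when it is done.

Besides the shell and the picture viewer there is one more tool, called after "Call:" by a JSON object that holds its "op" and its "data". drive_tool: Moves the arm, as the interface text tells. Its arguments: {"type":"object","properties":{"commands":{"type":"array","items":{"type":"array"}}},"required":["commands"]}

```bash
mkdir -p pics; cat > h.py <<'E'
import cv2, numpy as np
from plant import robot
def shot(name, fn):
    c=robot.camera(name); im=cv2.cvtColor(c["img"],cv2.COLOR_RGB2BGR); cv2.imwrite("pics/"+fn,im)
    np.savez("pics/"+fn+".npz",K=c["intrinsics"],T=c["pose"]); return im
def load(fn):
    d=np.load("pics/"+fn+".npz"); return cv2.imread("pics/"+fn),d["K"],d["T"]
def ray(K,T,u,v):
    d=T[:3,:3]@np.linalg.solve(K,[u,v,1.]); return T[:3,3],d
def onz(K,T,u,v,z):
    o,d=ray(K,T,u,v); return o+d*(z-o[2])/d[2]
def proj(K,T,p):
    q=K@(T[:3,:3].T@(np.asarray(p,float)-T[:3,3])); return q[:2]/q[2]
E
python3 - <<'E'
from h import *
for n in("top","scene","wrist"):
    shot(n,n+"0.png"); _,K,T=load(n+"0.png"); print(n,K.round(1).tolist(),T.round(3).tolist())
print(robot.read_state())
E
```

```text
top [[451.3, 0.0, 323.9], [0.0, 451.3, 196.6], [0.0, 0.0, 1.0]] [[-0.016, -0.993, 0.119, 392.09], [-1.0, 0.017, 0.007, -25.026], [-0.009, -0.119, -0.993, 1471.583], [0.0, 0.0, 0.0, 1.0]]
scene [[438.7, 0.0, 325.6], [0.0, 438.7, 193.6], [0.0, 0.0, 1.0]] [[0.801, 0.307, -0.514, 1253.036], [0.599, -0.445, 0.666, -962.495], [-0.024, -0.841, -0.54, 800.563], [0.0, 0.0, 0.0, 1.0]]
wrist [[285.4, 0.0, 318.1], [0.0, 285.4, 195.8], [0.0, 0.0, 1.0]] [[0.242, 0.935, 0.258, 82.168], [0.97, -0.233, -0.066, 599.215], [-0.002, 0.266, -0.964, 373.768], [0.0, 0.0, 0.0, 1.0]]
{'clock': 0.15, 'joints': array([ 1.23960689e+00,  1.30980947e-01,  1.48902535e+00,  1.22465065e-05,
        1.52302958e+00, -8.54097472e-02]), 'qvel': array([ 0.00079948,  0.0001958 , -0.00488619,  0.00173577,  0.00035733,
        0.00037687]), 'effort': array([ 2.08782376e-04, -5.70064116e+01, -5.01159024e+01, -2.58284390e-04,
        9.47484048e-03,  1.94000830e-05]), 'ee_pos': array([145.82721108, 581.56658629, 230.49152783]), 'orientation': array([[ 2.43312885e-01,  9.69947735e-01, -4.80858076e-04],
       [ 9.69946790e-01, -2.43313323e-01, -1.36081604e-03],
       [-1.43691961e-03, -1.35302669e-04, -9.99998958e-01]]), 'force': array([-0.04197371, -0.26288529,  0.72291189]), 'wrist_torque': array([0.01657665, 0.01652976, 0.01596678]), 'grip_width': 0.997407051990382}
```

View pics/top0.png

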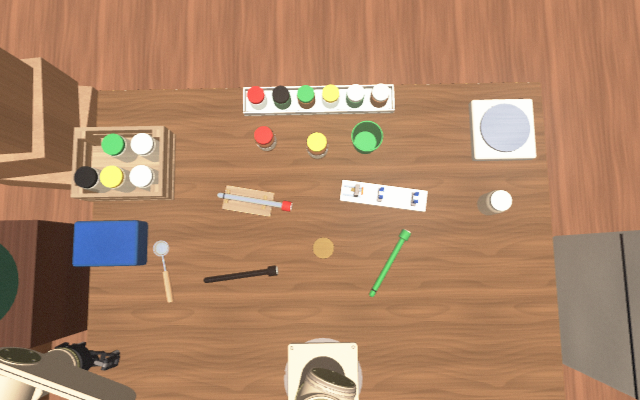

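View pics/scene0.png

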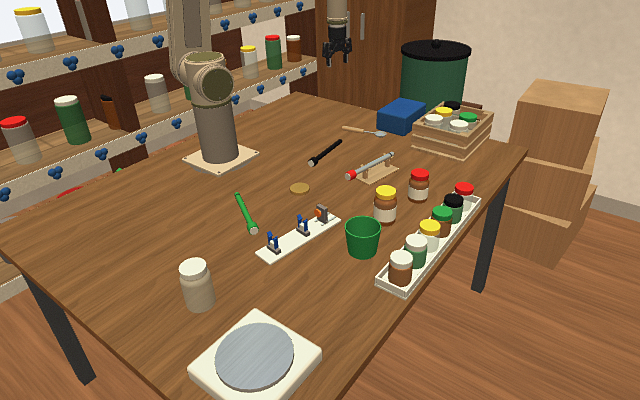

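Top view: candidates for the thermometer are the steel one with a red head in the wooden stand (shaft 219,195 to 290,207), a black one (207,279 to 277,270) and a green one (373,293 to 405,234). I choose the steel one. The holder is at (384,195), with its stop at the left end (356,189).

```bash
cat > m.py <<'E'
from h import *
im,K,T=load("top0.png"); hsv=cv2.cvtColor(im,cv2.COLOR_BGR2HSV)
def reg(m,x0,x1,y0,y1):
    z=np.zeros_like(m); z[y0:y1,x0:x1]=m[y0:y1,x0:x1]; return z
H,S,V=cv2.split(hsv)
red=reg((((H<8)|(H>172))&(S>150)&(V>80)).astype(np.uint8),275,300,195,218)
steel=reg(((S<70)&(V>90)).astype(np.uint8),210,290,185,218)
white=reg(((S<60)&(V>170)).astype(np.uint8),335,435,175,215)
blue=reg(((H>95)&(H<130)&(S>90)).astype(np.uint8),335,435,175,215)
orange=reg(((H>3)&(H<18)&(S>150)&(V>120)).astype(np.uint8),335,370,175,205)
for n,m in(("red",red),("steel",steel),("white",white),("blue",blue),("orange",orange)):
    k,l,st,c=cv2.connectedComponentsWithStats(m)
    for i in range(1,k):
        if st[i,4]>3: print(n,st[i].tolist(),c[i].round(1))
pts=np.argwhere(steel)[:,::-1].astype(np.float32)
W=np.array([onz(K,T,u,v,57)[:2] for u,v in pts]); 
c=W.mean(0); d=np.linalg.svd(W-c)[2][0]; d*=np.sign(d[1]); s=(W-c)@d
print("steel axis",c,d,"ends",c+d*s.min(),c+d*s.max(),s.max()-s.min())
pr=np.argwhere(red)[:,::-1]; R=np.array([onz(K,T,u,v,62)[:2] for u,v in pr]); print("red c",R.mean(0),((R-c)@d).min(),((R-c)@d).max())
cs=cv2.findContours(white|blue,0,2)[0]; cc=max(cs,key=cv2.contourArea); box=cv2.boxPoints(cv2.minAreaRect(cc)); 
for b in box: print("holder corner",b,onz(K,T,*b,10)[:2].round(1))
cv2.imwrite("pics/cropt.png",cv2.resize(im[170:230,210:440],None,fx=3.4,fy=3.4,interpolation=cv2.INTER_CUBIC))
E
python3 m.py
```

```text
red [281, 201, 11, 11, 81] [285.9 205.6]
steel [217, 193, 65, 15, 357] [249.5 199.6]
white [340, 180, 88, 32, 1747] [383.4 195.4]
blue [379, 188, 5, 3, 11] [381.3 189.1]
blue [414, 192, 5, 4, 13] [416.1 193.6]
blue [379, 195, 4, 3, 9] [380.7 196.2]
blue [414, 200, 4, 3, 11] [415.6 201.1]
steel axis [556.98641017 220.61293318] [0.17891618 0.98386432] ends [538.76168888 120.39475798] [575.65994922 323.29916785] 206.23210507170904
red c [535.25188014 104.55538843] -131.86098704537395 -104.10683975431122
holder corner [339.17032 200.22272] [555.1 -64.4]
holder corner [342.00003 179.     ] [624.9 -75.1]
holder corner [427.6769  190.42358] [ 582.3 -353.5]
holder corner [424.8472 211.6463] [ 513.1 -341.3]
```

View pics/cropt.png

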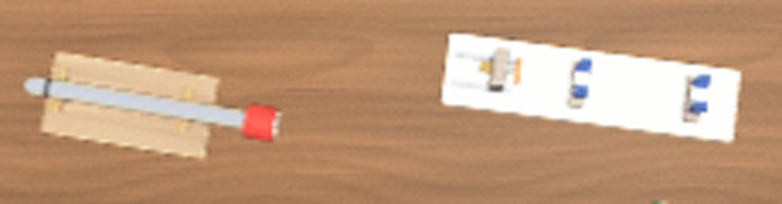

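The crop confirms the steel shaft with a red head in the stand, tip to the left (crop 25,86) and head to the right (262,123). The orange pad (crop 517,70) faces the clips, so the shaft already points the right way for the holder. I'll turn the tool first.

Call:
{"op": "drive_tool", "data": {"commands": [[[0,0,0],[0,0,1],85],[[0,0,0],[0,0,1],85],[[0,0,0],[0,0,1],85],[[0,0,0],[0,0,1],85],[[0,0,0],[0,0,1],85],[[0,0,0],[0,0,1],85],[[0,0,0],[0,0,1],85],[[0,0,0],[0,0,1],85],[[0,0,0],[0,0,1],85],[[0,0,0],[0,0,1],85],[[0,0,0],[0,0,1],85],[[0,0,0],[0,0,1],85],[[0,0,0],[0,0,1],85],[[0,0,0],[0,0,1],85]]}}

```text
clock: 1.32
ee_pos: [144.6, 578.1, 223.7]
orientation: [[0.978, -0.207, -0.004], [-0.207, -0.978, -0.013], [-0.002, 0.013, -1.0]]
force: [-0.2, -0.4, -0.0]
grip_width: 0.995
```

```bash
cat > go.py <<'E'
import sys
from h import *
# usage: go.py x y z heading_of_shaft_deg(angle from +y toward +x) -> shift in tool units, turn in units
def go(x,y,z,a):
    s=robot.read_state(); R=s["orientation"]; p=s["ee_pos"]; a=np.radians(a)
    xa=np.array([np.cos(a),-np.sin(a),0]); za=np.array([0,0,-1.]); G=np.column_stack([xa,np.cross(za,xa),za])
    rv=cv2.Rodrigues(R.T@G)[0].ravel()
    print("t",s["clock"],"p",p.round(1),"shift/25",(R.T@(np.array([x,y,z])-p)/25).round(2),"turn/6",(np.degrees(rv)/6).round(2),"F",s["force"].round(1),"grip",s["grip_width"].round(3),"q",s["joints"].round(2))
if __name__=="__main__": go(*map(float,sys.argv[1:]))
E
python3 go.py 557 220 200 10.3
```

```text
Traceback (most recent call last):
  File "go.py", line 9, in <module>
    if __name__=="__main__": go(*map(float,sys.argv[1:]))
                             ~~^^^^^^^^^^^^^^^^^^^^^^^^^^
  File "go.py", line 8, in go
    print("t",s["clock"],"p",p.round(1),"shift/25",(R.T@(np.array([x,y,z])-p)/25).round(2),"turn/6",(np.degrees(rv)/6).round(2),"F",s["force"].round(1),"grip",s["grip_width"].round(3),"q",s["joints"].round(2))
                                                                                                                                                               ^^^^^^^^^^^^^^^^^^^^^
AttributeError: 'float' object has no attribute 'round'
```

Call:
{"op": "drive_tool", "data": {"commands": [[[1,0.55,0],[0,0,0],85],[[1,0.55,0],[0,0,0],85],[[1,0.55,0],[0,0,0],85],[[1,0.55,0],[0,0,0],85],[[1,0.55,0],[0,0,0],85],[[1,0.55,0],[0,0,0],85],[[1,0.55,0],[0,0,0],85],[[1,0.55,0],[0,0,0],85],[[1,0.55,0],[0,0,0],85],[[1,0.55,0],[0,0,0],85],[[1,0.55,0],[0,0,0],85],[[1,0.55,0],[0,0,0],85],[[1,0.55,0],[0,0,0],85],[[1,0.55,0],[0,0,0],85],[[1,0.55,0],[0,0,0],85],[[1,0.55,0],[0,0,0],85],[[1,0.55,0],[0,0,0],85],[[1,0.55,0],[0,0,0],85]]}}

```text
clock: 2.82
ee_pos: [540.6, 224.9, 219.1]
orientation: [[0.978, -0.207, -0.013], [-0.208, -0.978, -0.018], [-0.009, 0.02, -1.0]]
force: [-0.3, 1.0, -0.2]
grip_width: 0.995
```

```bash
sed -i 's/s\["grip_width"\].round(3)/round(s["grip_width"],3)/' go.py; python3 go.py 557 220 180 10.3
```

```text
t 2.8167 p [540.6 224.9 219.1] shift/25 [0.69 0.03 1.56] turn/6 [ 0.19  0.09 -0.28] F [-0.3  1.  -0.2] grip 0.995 q [ 0.31  0.12  1.53 -0.01  1.52  0.52]
```

Call:
{"op": "drive_tool", "data": {"commands": [[[0.4,0,0.8],[0.1,0.05,-0.15],85],[[0.3,0,0.8],[0.1,0.05,-0.15],85],[[0,0,0],[0,0,0],85]]}}

```text
clock: 3.07
ee_pos: [563.0, 215.1, 178.3]
orientation: [[0.983, -0.182, 0.005], [-0.182, -0.983, 0.0], [0.005, -0.001, -1.0]]
force: [-1.0, -0.5, -0.9]
grip_width: 0.992
```

```bash
cat > w.py <<'E'
from h import *
im=shot("wrist","w1.png"); _,K,T=load("w1.png"); hsv=cv2.cvtColor(im,cv2.COLOR_BGR2HSV)
c=np.array([557,220.6,50]); d=np.array([.179,.984,0])
for n,s in(("tip",105),("neck",-105),("grip",-15)): print(n,proj(K,T,c+d*s).round(0))
E
python3 w.py; python3 go.py 557 220 180 10.3
```

```text
tip [308.  69.]
neck [310. 281.]
grip [309. 200.]
t 3.1167 p [562.8 215.7 180. ] shift/25 [-0.26 -0.13  0.  ] turn/6 [-0.01 -0.05 -0.03] F [-0.9 -0.4 -0.1] grip 0.991 q [ 0.28  0.16  1.55 -0.    1.43  0.47]
```

View pics/w1.png

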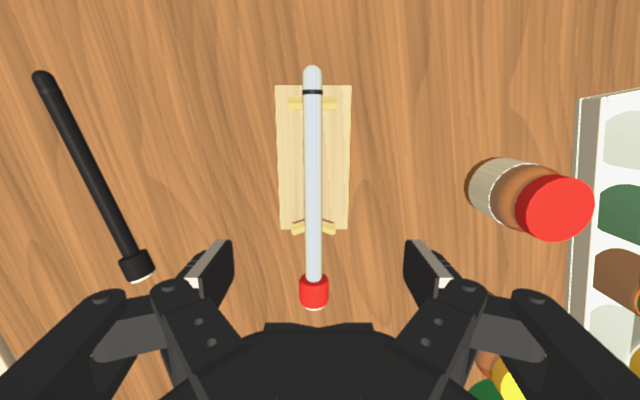

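The wrist view shows the shaft from tip (312,67) to neck (314,277), with the red head at (314,292). It sits about 4 px right of my prediction. I'll fit it.

```bash
cat > fit.py <<'E'
from h import *
im,K,T=load("w1.png"); H,S,V=cv2.split(cv2.cvtColor(im,cv2.COLOR_BGR2HSV))
m=np.zeros(S.shape,np.uint8); m[60:285,295:330]=((S<45)&(V>120))[60:285,295:330]
mid=[(np.mean(np.flatnonzero(m[r])),r) for r in range(110,265) if m[r].sum()>8]
P=np.array([onz(K,T,u,v,50)[:2] for u,v in mid]); c=P.mean(0); d=np.linalg.svd(P-c)[2][0]; d*=np.sign(d[1])
print("axis",c,d,np.degrees(np.arctan2(d[0],d[1])), [int(m[r].sum()) for r in (120,200,260)])
rows=np.flatnonzero(m.sum(1)>3); print(rows.min(),rows.max())
for v in (rows.min(),rows.max()): p=onz(K,T,313,v,50)[:2]; print((p-c)@d, c+d*((p-c)@d))
E
python3 fit.py
```

```text
axis [559.88397344 216.45694522] [0.17884729 0.98387684] 10.302625163117998 [17, 16, 15]
66 281
111.15342069203918 [579.76346199 325.81822204]
-102.0559533337415 [541.63154232 116.04645588]
```

Call:
{"op": "drive_tool", "data": {"commands": [[[-0.12,-0.2,0.8],[0,-0.05,0],85],[[0,0,0.8],[0,0,0],85],[[0,0,0.8],[0,0,0],85],[[0,0,0.8],[0,0,0],85],[[0,0,0.4],[0,0,0],85],[[0,0,0],[0,0,0],85]]}}

```text
clock: 3.62
ee_pos: [561.2, 225.5, 95.4]
orientation: [[0.983, -0.183, 0.006], [-0.183, -0.983, 0.003], [0.005, -0.004, -1.0]]
force: [-0.7, -0.2, -0.6]
grip_width: 0.995
```

```bash
python3 go.py 559.5 221 31 10.3; python3 - <<'E'
from h import *
shot("wrist","w2.png"); im,K,T=load("w2.png")
H,S,V=cv2.split(cv2.cvtColor(im,cv2.COLOR_BGR2HSV)); m=(S<45)&(V>120)
for r in (60,100,130,160):
    c=np.flatnonzero(m[r,290:345])+290
    if len(c): print(r,c.min(),c.max(),onz(K,T,c.mean(),r,50).round(1))
E
```

```text
t 3.6167 p [561.2 225.5  95.4] shift/25 [-0.05  0.2   2.57] turn/6 [-0.04 -0.05 -0.04] F [-0.7 -0.2 -0.6] grip 0.995 q [0.3  0.24 1.62 0.   1.28 0.48]
60 310 321 [579.8 326.   50. ]
100 309 321 [575.2 303.3  50. ]
130 304 327 [572.1 285.2  50. ]
160 305 327 [568.9 266.   50. ]
```

View pics/w2.png

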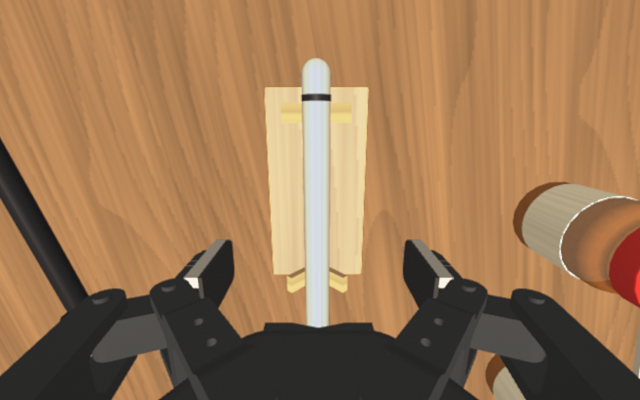

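The wrist view shows the shaft centred between the fingers (column 316, finger midline about 318), with the tip at (316,58). The fingers have free space between the posts, so I'll descend and grip.

Call:
{"op": "drive_tool", "data": {"commands": [[[-0.04,0.16,0.5],[0,0,0],85],[[0,0,0.6],[0,0,0],85],[[0,0,0.6],[0,0,0],85],[[0,0,0.6],[0,0,0],85],[[0,0,0.3],[0,0,0],85],[[0,0,0],[0,0,0],85]]}}

```text
clock: 4.17
ee_pos: [565.5, 224.0, 37.3]
orientation: [[0.983, -0.182, 0.02], [-0.182, -0.983, 0.007], [0.018, -0.01, -1.0]]
force: [-0.6, -0.7, -1.5]
grip_width: 0.999
```

```bash
python3 go.py 560.3 221.5 31 10.3
```

```text
t 4.1667 p [565.5 224.   37.3] shift/25 [-0.19  0.14  0.25] turn/6 [-0.1  -0.17 -0.03] F [-0.6 -0.7 -1.5] grip 0.999 q [0.29 0.3  1.66 0.   1.16 0.47]
```

Call:
{"op": "drive_tool", "data": {"commands": [[[-0.15,0.14,0.2],[-0.1,-0.17,0],85],[[-0.05,0,0.05],[0,0,0],85],[[0,0,0],[0,0,0],85]]}}

```text
clock: 4.42
ee_pos: [560.8, 221.5, 32.8]
orientation: [[0.983, -0.182, 0.001], [-0.182, -0.983, -0.0], [0.001, 0.0, -1.0]]
force: [-0.8, -0.1, 0.5]
grip_width: 0.999
```

```bash
python3 go.py 560.3 221.5 31 10.3
```

```text
t 4.4167 p [560.8 221.5  32.8] shift/25 [-0.02  0.    0.07] turn/6 [ 0.   -0.01 -0.03] F [-0.8 -0.1  0.5] grip 0.999 q [ 0.29  0.32  1.65 -0.    1.17  0.47]
```

Call:
{"op": "drive_tool", "data": {"commands": [[[0,0,0.05],[0,0,0],50],[[0,0,0],[0,0,0],30],[[0,0,0],[0,0,0],20],[[0,0,0],[0,0,0],12],[[0,0,0],[0,0,0],8],[[0,0,0],[0,0,0],8],[[0,0,0],[0,0,0],8],[[0,0,0],[0,0,0],8],[[0,0,0],[0,0,0],8]]}}

```text
clock: 5.17
ee_pos: [559.6, 222.7, 34.6]
orientation: [[0.983, -0.181, -0.002], [-0.181, -0.983, 0.001], [-0.002, -0.001, -1.0]]
force: [0.5, -0.3, -2.4]
grip_width: 0.188
```

```bash
python3 go.py 560.3 221.5 31 10.3
```

```text
t 5.1667 p [559.6 222.7  34.6] shift/25 [0.04 0.04 0.15] turn/6 [-0.01  0.02 -0.02] F [ 0.5 -0.3 -2.4] grip 0.188 q [0.29 0.31 1.65 0.   1.18 0.47]
```

Call:
{"op": "drive_tool", "data": {"commands": [[[0,0,0],[0,0,0],8],[[0,0,-0.1],[0,0,0],8],[[0,0,-0.2],[0,0,0],8],[[0,0,-0.4],[0,0,0],8],[[0,0,-0.6],[0,0,0],8],[[0,0,-0.8],[0,0,0],8],[[0,0,-0.8],[0,0,0],8],[[0,0,-0.8],[0,0,0],8],[[0,0,-0.4],[0,0,0],8],[[0,0,0],[0,0,0],8]]}}

```text
clock: 6.0
ee_pos: [558.5, 222.0, 143.9]
orientation: [[0.983, -0.182, -0.004], [-0.182, -0.983, 0.0], [-0.004, 0.001, -1.0]]
force: [-0.3, 0.4, -1.0]
grip_width: 0.189
```

```bash
python3 go.py 560 -258 150 8.7; python3 - <<'E'
from h import *
shot("wrist","w3.png"); im,K,T=load("w3.png")
im,K,T=load("top0.png"); 
a=[onz(K,T,(379+383.5)/2-.2,192.6,63),onz(K,T,415.85,197.35,63)]; print("clips top",a)
E
```

```text
t 6.0 p [558.5 222.  143.9] shift/25 [ 3.55 18.87 -0.25] turn/6 [ 0.    0.04 -0.3 ] F [-0.3  0.4 -1. ] grip 0.189 q [0.29 0.19 1.58 0.   1.37 0.47]
clips top [array([ 571.05356372, -195.02691902,   63.        ]), array([ 554.12060176, -303.60337891,   63.        ])]
```

View pics/w3.png

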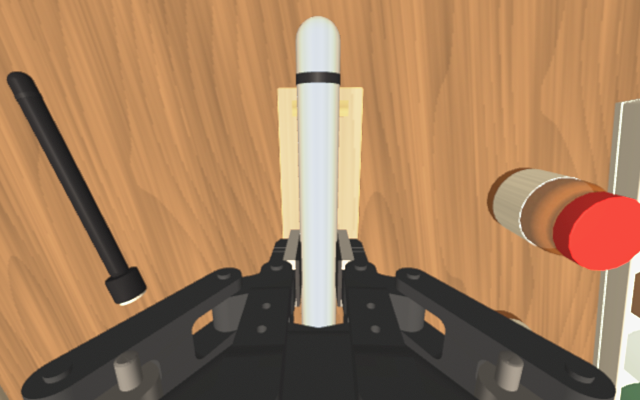

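The thermometer is held level and centred (column 318, tip at row 17). I'll carry it to the holder.

Call:
{"op": "drive_tool", "data": {"commands": [[[0.1,0.5,0],[0,0,0],8],[[0.2,1,0],[0,0,0],8],[[0.2,1,0],[0,0,0],8],[[0.2,1,0],[0,0,0],8],[[0.2,1,0],[0,0,0],8],[[0.2,1,0],[0,0,0],8],[[0.2,1,0],[0,0,0],8],[[0.2,1,0],[0,0,0],8],[[0.2,1,0],[0,0,0],8],[[0.2,1,0],[0,0,0],8],[[0.2,1,0],[0,0,0],8],[[0.2,1,0],[0,0,-0.1],8],[[0.2,1,0],[0,0,-0.1],8],[[0.2,1,0],[0,0,-0.1],8],[[0.2,1,0],[0,0,0],8],[[0.2,1,0],[0,0,0],8],[[0.2,1,0],[0,0,0],8],[[0.1,0.7,0],[0,0,0],8],[[0,0.5,0],[0,0,0],8],[[0,0,0],[0,0,0],8]]}}

```text
clock: 7.72
ee_pos: [541.6, -257.7, 108.9]
orientation: [[0.988, -0.148, -0.05], [-0.148, -0.989, 0.007], [-0.051, 0.001, -0.999]]
force: [0.6, -0.3, 0.6]
grip_width: 0.187
```

```bash
python3 go.py 563.5 -259 130 8.7; python3 - <<'E'
from h import *
shot("wrist","w4.png")
E
```

```text
t 7.7167 p [ 541.6 -257.7  108.9] shift/25 [ 0.83 -0.08 -0.89] turn/6 [0.01 0.48 0.03] F [ 0.6 -0.3  0.6] grip 0.187 q [-0.52  0.26  1.57 -0.02  1.36 -0.36]
```

View pics/w4.png

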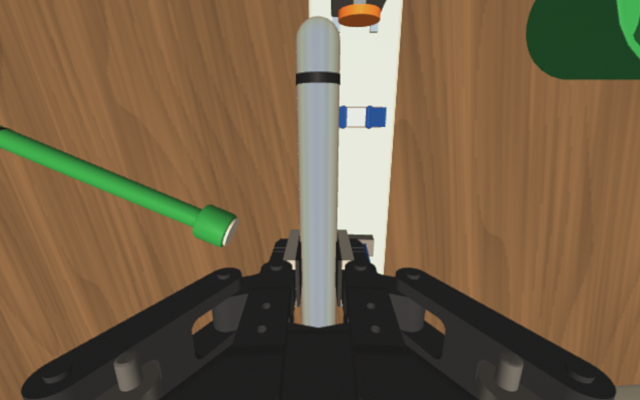

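The shaft lies left of the holder (column 318 against the tip clip at about 360,117, with the orange pad at 359,14). I'll correct the pose, then measure from an unobstructed angle.

```bash
cat > m4.py <<'E'
import sys
from h import *
im,K,T=load(sys.argv[1]); H,S,V=cv2.split(cv2.cvtColor(im,cv2.COLOR_BGR2HSV))
hd=np.array([.1521,.9884]); ho=np.array([562.5,-250])
def loc(p): q=p[:2]-ho; return np.array([q@[hd[1],-hd[0]],q@hd]).round(1)
for n,m,z in(("blue",(H>100)&(H<125)&(S>120)&(V>60),64),("orange",(H>5)&(H<18)&(S>180)&(V>150),60)):
    k,l,st,c=cv2.connectedComponentsWithStats(m.astype(np.uint8))
    for i in range(1,k):
        x,y,w,h,a=st[i]
        if a>25 and y<280 and 250<x<450: print(n,st[i].tolist(),"L",loc(onz(K,T,x,y+h/2,z)),"R",loc(onz(K,T,x+w,y+h/2,z)),"bot",loc(onz(K,T,x+w/2,y+h,z)), "world",onz(K,T,x+w/2,y+h/2,z).round(1))
tipz=float(sys.argv[2])
print("shaft tip pred at axis z",tipz, loc(onz(K,T,318,17,tipz)))
# plate right edge points
for r in (60,150,200):
    w=np.flatnonzero((S[r]<60)&(V[r]>185)&(np.arange(640)>340)&(np.arange(640)<430)); 
    if len(w): print("plate edge R",r,w.max(),loc(onz(K,T,w.max()+1,r,10)))
E
python3 m4.py w4.png 124
```

```text
blue [339, 106, 7, 22, 134] L [-7.5 57.8] R [-3.  57.8] bot [-5.1 51. ] world [ 566.1 -192.1   64. ]
blue [366, 106, 20, 22, 369] L [ 9.5 57.8] R [22.  57.9] bot [16.2 51.1] world [ 586.9 -195.2   64. ]
orange [339, 4, 41, 15, 367] L [ -8.8 117.9] R [ 15.2 117.6] bot [  3.4 113.8] world [ 583.6 -134.1   60. ]
shaft tip pred at axis z 124.0 [-17.9  96. ]
plate edge R 60 398 [ 38.6 100.2]
plate edge R 150 391 [38.3 31.4]
plate edge R 200 388 [ 38.9 -12. ]
```

Call:
{"op": "drive_tool", "data": {"commands": [[[0,0,-0.9],[0,0.4,0],8],[[0.4,0,-0.2],[0,0.1,0],8],[[0.4,0,0],[0,0,0],8],[[0,0,0],[0,0,0],8]]}}

```text
clock: 8.1
ee_pos: [561.0, -255.8, 132.2]
orientation: [[0.989, -0.148, -0.003], [-0.148, -0.989, 0.005], [-0.004, -0.004, -1.0]]
force: [1.1, -0.8, -1.2]
grip_width: 0.186
```

```bash
python3 go.py 563.5 -259 100 8.7; python3 - <<'E'
from h import *
a=shot("wrist","w5.png"); b=shot("scene","s5.png")
cv2.imwrite("pics/v5.png",np.vstack([a[0:300,200:500].repeat(1,0),cv2.resize(b[190:280,240:370],(300,208))]))
E
python3 m4.py w5.png 130
```

```text
t 8.1 p [ 561.  -255.8  132.2] shift/25 [0.12 0.12 1.29] turn/6 [-0.04  0.04  0.03] F [ 1.1 -0.8 -1.2] grip 0.186 q [-0.51  0.24  1.54  0.    1.36 -0.36]
blue [339, 117, 8, 16, 121] L [15.3 57.5] R [21.1 57.5] bot [18.4 51.9] world [ 589.2 -195.9   64. ]
shaft tip pred at axis z 130.0 [  0.2 106.3]
plate edge R 60 362 [ 38.2 110.4]
plate edge R 150 359 [38.9 34. ]
plate edge R 200 357 [ 39.1 -14.1]
```

View pics/v5.png

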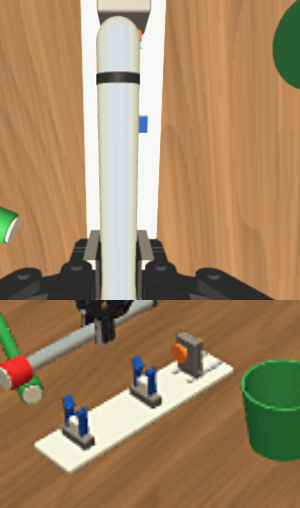

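Measured from the near view, the holder sits about 3.7 mm in x and 2.3 mm in y from my first estimate. The plate edge and the clip agree on this, and it is the same bias as for the thermometer. I'll align above the mouths and lower to just over them.

Call:
{"op": "drive_tool", "data": {"commands": [[[0.13,0.05,0.6],[-0.04,0.04,0],8],[[0,0,0.7],[0,0,0],8],[[0,0,0.7],[0,0,0],8],[[0,0,0.5],[0,0,0],8],[[0,0,0.2],[0,0,0],8],[[0,0,0],[0,0,0],8]]}}

```text
clock: 8.7
ee_pos: [561.5, -253.1, 59.1]
orientation: [[0.99, -0.143, -0.006], [-0.143, -0.99, 0.003], [-0.006, -0.002, -1.0]]
force: [-1.1, 1.1, -2.4]
grip_width: 0.187
```

```bash
python3 go.py 564.8 -257.2 60 8.6
```

```text
t 8.7 p [ 561.5 -253.1   59.1] shift/25 [ 0.15  0.14 -0.04] turn/6 [-0.02  0.06  0.06] F [-1.1  1.1 -2.4] grip 0.187 q [-0.51  0.32  1.6  -0.    1.23 -0.36]
```

Call:
{"op": "drive_tool", "data": {"commands": [[[0.15,0.14,-0.1],[0,0.06,0.05],8],[[0,0,0],[0,0,0],8],[[0,0,0],[0,0,0],8]]}}

```text
clock: 8.95
ee_pos: [565.0, -257.1, 62.3]
orientation: [[0.989, -0.148, 0.0], [-0.148, -0.989, 0.002], [0.0, -0.002, -1.0]]
force: [-0.2, 0.2, -1.1]
grip_width: 0.191
```

```bash
python3 go.py 564.8 -257.2 60 8.6; python3 - <<'E'
from h import *
a=shot("wrist","w6.png"); b=shot("scene","s6.png")
cv2.imwrite("pics/v6.png",np.hstack([a[0:260,240:400],cv2.resize(b[195:265,245:345],(372,260),interpolation=cv2.INTER_CUBIC)]))
E
```

```text
t 8.95 p [ 565.  -257.1   62.3] shift/25 [-0.01  0.01  0.09] turn/6 [-0.02 -0.    0.01] F [-0.2  0.2 -1.1] grip 0.191 q [-0.51  0.32  1.59  0.    1.23 -0.36]
```

View pics/v6.png

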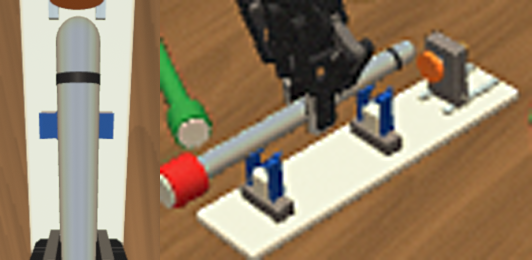

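The shaft (crop column 78) is centred on the tip clip (39 to 113) and the plate (28 to 130), and the tip is clear of the pad. I'll lower it to the lips, then press by feel.

Call:
{"op": "drive_tool", "data": {"commands": [[[0,0,0.2],[0,0,0],8],[[0,0,0.15],[0,0,0],8],[[0,0,0.1],[0,0,0],8],[[0,0,0.06],[0,0,0],8]]}}

```text
clock: 9.38
ee_pos: [566.9, -258.3, 51.4]
orientation: [[0.989, -0.149, 0.005], [-0.149, -0.989, -0.001], [0.005, 0.0, -1.0]]
force: [-1.1, -0.2, 1.9]
grip_width: 0.186
```

```bash
python3 go.py 564.8 -257.2 50 8.6
```

```text
t 9.3833 p [ 566.9 -258.3   51.4] shift/25 [-0.09 -0.03  0.06] turn/6 [ 0.   -0.05  0.01] F [-1.1 -0.2  1.9] grip 0.186 q [-0.51  0.34  1.59  0.    1.21 -0.36]
```

Call:
{"op": "drive_tool", "data": {"commands": [[[-0.05,0,0.06],[0,-0.05,0],8],[[0,0,0.06],[0,0,0],8]]}}

```text
clock: 9.55
ee_pos: [565.6, -258.4, 48.8]
orientation: [[0.989, -0.149, -0.001], [-0.149, -0.989, -0.0], [-0.0, 0.0, -1.0]]
force: [-4.6, 1.4, 10.5]
grip_width: 0.188
```

Call:
{"op": "drive_tool", "data": {"commands": [[[0,0,0.08],[0,0,0],8]]}}

```text
clock: 9.63
ee_pos: [566.2, -258.7, 48.2]
orientation: [[0.989, -0.149, 0.0], [-0.149, -0.989, -0.001], [0.001, 0.001, -1.0]]
force: [-4.9, 3.2, 16.1]
grip_width: 0.183
```

Call:
{"op": "drive_tool", "data": {"commands": [[[0,0,0.12],[0,0,0],8]]}}

```text
clock: 9.72
ee_pos: [567.1, -259.2, 47.3]
orientation: [[0.989, -0.149, 0.002], [-0.149, -0.989, -0.002], [0.002, 0.002, -1.0]]
force: [-7.2, 2.5, 15.4]
grip_width: 0.191
```

Call:
{"op": "drive_tool", "data": {"commands": [[[-0.1,-0.04,0.1],[0,0,0],8]]}}

```text
clock: 9.8
ee_pos: [565.5, -258.7, 46.7]
orientation: [[0.989, -0.148, 0.003], [-0.148, -0.989, -0.004], [0.004, 0.003, -1.0]]
force: [-6.0, -1.1, 7.9]
grip_width: 0.186
```

Call:
{"op": "drive_tool", "data": {"commands": [[[-0.05,-0.03,0.12],[0,0,0],8]]}}

```text
clock: 9.88
ee_pos: [564.8, -258.5, 45.3]
orientation: [[0.989, -0.149, 0.004], [-0.149, -0.989, -0.005], [0.005, 0.004, -1.0]]
force: [-2.9, -0.1, 10.8]
grip_width: 0.188
```

Call:
{"op": "drive_tool", "data": {"commands": [[[-0.05,-0.03,0.12],[0,0,0],8]]}}

```text
clock: 9.97
ee_pos: [564.6, -258.4, 44.2]
orientation: [[0.989, -0.149, 0.006], [-0.149, -0.989, -0.006], [0.007, 0.005, -1.0]]
force: [-2.2, 0.3, 10.0]
grip_width: 0.187
```

Call:
{"op": "drive_tool", "data": {"commands": [[[-0.03,0,0.12],[-0.05,-0.05,0],8]]}}

```text
clock: 10.05
ee_pos: [564.6, -258.9, 42.8]
orientation: [[0.989, -0.149, 0.002], [-0.149, -0.989, -0.012], [0.004, 0.011, -1.0]]
force: [-2.5, 0.9, 7.8]
grip_width: 0.189
```

Call:
{"op": "drive_tool", "data": {"commands": [[[-0.03,0,0.12],[-0.05,-0.05,0],8]]}}

```text
clock: 10.13
ee_pos: [564.5, -259.3, 41.3]
orientation: [[0.989, -0.149, -0.002], [-0.149, -0.989, -0.017], [0.0, 0.017, -1.0]]
force: [-2.9, 1.3, 6.9]
grip_width: 0.188
```

Call:
{"op": "drive_tool", "data": {"commands": [[[-0.03,0,0.12],[-0.03,-0.03,0],8]]}}

```text
clock: 10.22
ee_pos: [564.2, -259.6, 39.4]
orientation: [[0.989, -0.149, -0.005], [-0.149, -0.989, -0.021], [-0.002, 0.021, -1.0]]
force: [-2.5, 1.0, 2.7]
grip_width: 0.187
```

Call:
{"op": "drive_tool", "data": {"commands": [[[0,0,0.1],[0.1,0.03,0],8]]}}

```text
clock: 10.3
ee_pos: [564.4, -259.4, 37.2]
orientation: [[0.989, -0.149, -0.001], [-0.149, -0.989, -0.011], [0.001, 0.011, -1.0]]
force: [-2.7, -0.0, 0.9]
grip_width: 0.192
```

Call:
{"op": "drive_tool", "data": {"commands": [[[0,0,0.1],[0.1,0,0],8]]}}

```text
clock: 10.38
ee_pos: [564.2, -259.1, 34.4]
orientation: [[0.989, -0.148, 0.001], [-0.148, -0.989, 0.0], [0.001, -0.001, -1.0]]
force: [-1.7, 0.7, 1.8]
grip_width: 0.188
```

Call:
{"op": "drive_tool", "data": {"commands": [[[0,0,0.1],[0.03,0,0],8]]}}

```text
clock: 10.47
ee_pos: [564.4, -259.1, 33.8]
orientation: [[0.989, -0.148, 0.002], [-0.148, -0.989, 0.005], [0.001, -0.005, -1.0]]
force: [-18.0, 10.5, 41.1]
grip_width: 0.187
```

Fz jumped to 41 N as it hit the floors, so I'll unload at once.

Call:
{"op": "drive_tool", "data": {"commands": [[[0,0,-0.03],[0,0,0],8],[[0,0,0],[0,0,0],8],[[0,0,0],[0,0,0],8]]}}

```text
clock: 10.72
ee_pos: [563.9, -259.0, 34.3]
orientation: [[0.989, -0.149, 0.002], [-0.149, -0.989, 0.008], [0.0, -0.008, -1.0]]
force: [-1.1, 2.3, 5.4]
grip_width: 0.191
```

```bash
python3 go.py 564.8 -257.2 34.6 8.6; python3 - <<'E'
from h import *
s=robot.read_state(); print(s["force"],s["wrist_torque"])
a=shot("wrist","w7.png"); b=shot("scene","s7.png")
cv2.imwrite("pics/v7.png",np.hstack([a[0:260,240:400],cv2.resize(b[195:265,245:345],(372,260),interpolation=cv2.INTER_CUBIC)]))
E
```

```text
t 10.7167 p [ 563.9 -259.    34.3] shift/25 [ 0.03 -0.07 -0.01] turn/6 [-0.08 -0.    0.01] F [-1.1  2.3  5.4] grip 0.191 q [-0.52  0.36  1.6   0.01  1.19 -0.37]
[-1.10514769  2.33962834  5.37549311] [0.2825947  0.33367251 0.06528825]
```

View pics/v7.png

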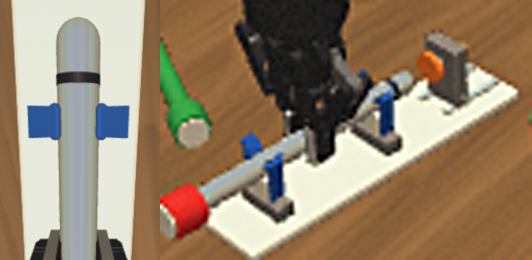

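The wrist crop shows the blue lips closed over the shaft on both sides at the tip clip. The scene crop shows the shaft down in both clips, and TCP z 34.3 matches home (34.6). I'll level it and slide towards the stop (tool -y) in small steps.

Call:
{"op": "drive_tool", "data": {"commands": [[[0,-0.06,-0.01],[-0.04,0,0],8],[[0,-0.08,0],[-0.04,0,0],8],[[0,-0.08,0],[0,0,0],8]]}}

```text
clock: 11.07
ee_pos: [564.4, -256.8, 34.3]
orientation: [[0.989, -0.15, 0.0], [-0.15, -0.989, -0.006], [0.001, 0.006, -1.0]]
force: [-2.3, -5.2, 0.5]
grip_width: 0.185
```

Call:
{"op": "drive_tool", "data": {"commands": [[[0.02,-0.08,0],[0,0,0],8],[[0,-0.08,0],[0,0,0],8]]}}

```text
clock: 11.23
ee_pos: [564.9, -255.2, 34.3]
orientation: [[0.989, -0.151, -0.0], [-0.151, -0.989, -0.01], [0.001, 0.01, -1.0]]
force: [-2.7, -4.9, 1.3]
grip_width: 0.187
```

```bash
python3 go.py 565.5 -250 34.6 8.6; python3 - <<'E'
from h import *
a=shot("wrist","w8.png"); b=shot("scene","s8.png")
cv2.imwrite("pics/v8.png",np.hstack([cv2.resize(a[0:130,270:370],(400,520)),cv2.resize(b[195:245,295:345],(520,520),interpolation=cv2.INTER_CUBIC)[:, 120:]]))
E
```

```text
t 11.2333 p [ 564.9 -255.2   34.3] shift/25 [-0.01 -0.21 -0.01] turn/6 [ 0.1  -0.01 -0.01] F [-2.7 -4.9  1.3] grip 0.187 q [-0.5   0.35  1.61 -0.01  1.18 -0.35]
```

View pics/v8.png

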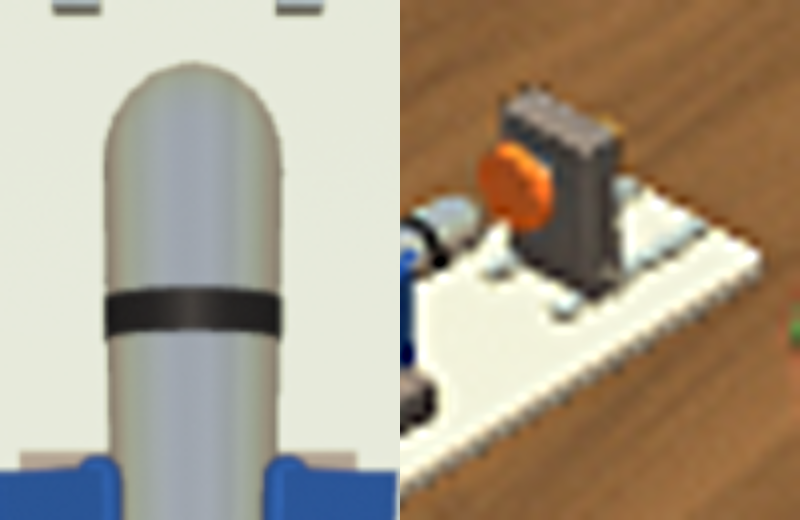

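Tip end at about crop (478,215) and pad face centre at about (512,190), so they are still roughly 10 mm apart. I'll get that gap from the scene rays.

```bash
python3 - <<'E'
from h import *
_,K,T=load("s8.png"); ho=np.array([566.3,-248.3]); hd=np.array([.1495,.9888])
for n,u,v in(("tip",480,212),("pad",508,190),("padhi",516,187)):
    p=onz(K,T,295+(u-400+120)/10.4,195+v/10.4,50)[:2]-ho; print(n,p@hd,p@[hd[1],-hd[0]])
E
```

```text
tip 98.78226631732016 0.7007524800298347
pad 111.68500910849009 -1.330672408154426
padhi 114.2790989568943 -0.7417152753919426
```

Call:
{"op": "drive_tool", "data": {"commands": [[[0,-0.09,0],[0.05,0,0],8],[[0,-0.09,0],[0.05,0,0],8]]}}

```text
clock: 11.5
ee_pos: [565.1, -252.9, 34.3]
orientation: [[0.989, -0.151, 0.001], [-0.151, -0.988, -0.004], [0.002, 0.004, -1.0]]
force: [-3.3, -6.2, -0.3]
grip_width: 0.186
```

Call:
{"op": "drive_tool", "data": {"commands": [[[0,-0.09,0],[0.02,0,0],8],[[0,-0.09,0],[0.02,0,0],8]]}}

```text
clock: 11.67
ee_pos: [565.4, -250.9, 34.3]
orientation: [[0.988, -0.152, 0.001], [-0.152, -0.988, -0.004], [0.002, 0.004, -1.0]]
force: [-2.6, -6.0, 1.3]
grip_width: 0.185
```

Call:
{"op": "drive_tool", "data": {"commands": [[[0,-0.09,0],[0.02,0,0],8],[[0,-0.09,0],[0.02,0,0],8],[[0,-0.08,0],[0.02,0,-0.02],8],[[0,-0.08,0],[0.02,0,-0.02],8]]}}

```text
clock: 12.0
ee_pos: [565.9, -247.2, 34.3]
orientation: [[0.989, -0.149, 0.002], [-0.149, -0.989, -0.004], [0.003, 0.004, -1.0]]
force: [-2.4, -5.2, 1.3]
grip_width: 0.187
```

Call:
{"op": "drive_tool", "data": {"commands": [[[0,-0.07,0],[0.02,0,0],8]]}}

```text
clock: 12.08
ee_pos: [566.0, -246.6, 34.3]
orientation: [[0.989, -0.15, 0.003], [-0.15, -0.989, -0.004], [0.003, 0.004, -1.0]]
force: [-3.1, -5.8, 1.0]
grip_width: 0.189
```

Call:
{"op": "drive_tool", "data": {"commands": [[[0,-0.07,0],[0.02,0,0],8]]}}

```text
clock: 12.17
ee_pos: [566.1, -246.0, 34.3]
orientation: [[0.989, -0.15, 0.003], [-0.15, -0.989, -0.004], [0.004, 0.004, -1.0]]
force: [-3.3, -6.6, 0.7]
grip_width: 0.189
```

Call:
{"op": "drive_tool", "data": {"commands": [[[0,-0.07,0],[0.02,0,0],8]]}}

```text
clock: 12.25
ee_pos: [566.2, -245.5, 34.3]
orientation: [[0.989, -0.15, 0.003], [-0.15, -0.989, -0.004], [0.004, 0.004, -1.0]]
force: [-2.7, -6.5, 0.4]
grip_width: 0.19
```

Call:
{"op": "drive_tool", "data": {"commands": [[[0,-0.07,0],[0.01,0,0],8],[[0,-0.07,0],[0.01,0,0],8]]}}

```text
clock: 12.42
ee_pos: [566.3, -244.5, 34.3]
orientation: [[0.988, -0.151, 0.003], [-0.151, -0.988, -0.006], [0.004, 0.006, -1.0]]
force: [-1.9, -5.4, 0.3]
grip_width: 0.187
```

Call:
{"op": "drive_tool", "data": {"commands": [[[0,-0.07,0],[0.01,0,0],8],[[0,-0.07,0],[0.01,0,0],8]]}}

```text
clock: 12.58
ee_pos: [566.6, -243.4, 34.3]
orientation: [[0.988, -0.152, 0.004], [-0.152, -0.988, -0.009], [0.005, 0.008, -1.0]]
force: [-2.3, -5.5, 0.3]
grip_width: 0.187
```

Call:
{"op": "drive_tool", "data": {"commands": [[[0,-0.07,0],[0.01,0,0],8],[[0,-0.07,0],[0.01,0,0],8]]}}

```text
clock: 12.75
ee_pos: [566.7, -242.4, 34.3]
orientation: [[0.988, -0.153, 0.004], [-0.153, -0.988, -0.011], [0.006, 0.01, -1.0]]
force: [-2.9, -5.4, 0.5]
grip_width: 0.189
```

```bash
python3 - <<'E'
from h import *
a=shot("wrist","w9.png"); b=shot("scene","s9.png")
cv2.imwrite("pics/v9.png",np.hstack([cv2.resize(a[0:130,270:370],(400,520)),cv2.resize(b[195:245,295:345],(520,520),interpolation=cv2.INTER_CUBIC)[:, 120:]]))
E
```

```text
(no output)
```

View pics/v9.png

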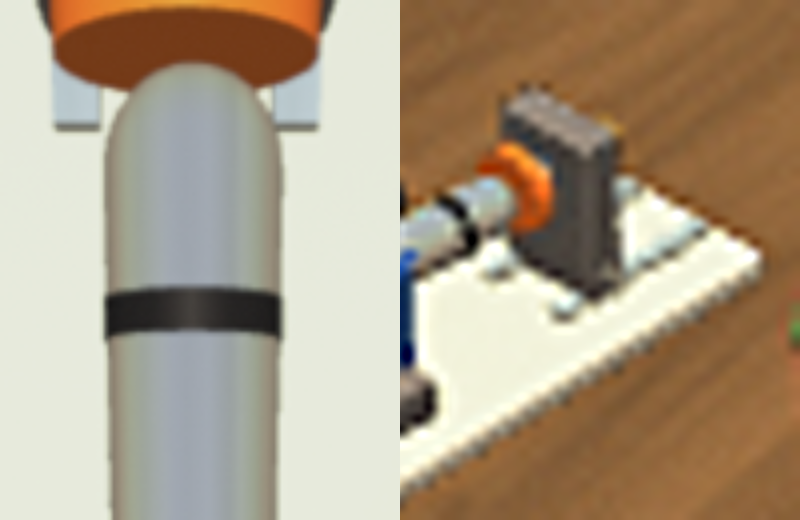

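The tip is at, or within a millimetre or two of, the pad (crop 190,65 against the pad face at 85). I'll keep going in small steps until the motion stalls.

Call:
{"op": "drive_tool", "data": {"commands": [[[0,-0.07,0],[0.05,0,-0.02],8],[[0,-0.07,0],[0.05,0,-0.02],8]]}}

```text
clock: 13.02
ee_pos: [567.0, -241.1, 34.3]
orientation: [[0.989, -0.149, 0.006], [-0.149, -0.989, -0.005], [0.006, 0.004, -1.0]]
force: [-2.6, -6.0, -0.4]
grip_width: 0.19
```

Call:
{"op": "drive_tool", "data": {"commands": [[[0,-0.07,0],[0.02,0,-0.02],8],[[0,-0.07,0],[0.02,0,0],8]]}}

```text
clock: 13.18
ee_pos: [567.1, -240.4, 34.3]
orientation: [[0.989, -0.148, 0.006], [-0.148, -0.989, -0.005], [0.007, 0.004, -1.0]]
force: [-2.7, -6.6, -0.0]
grip_width: 0.187
```

Call:
{"op": "drive_tool", "data": {"commands": [[[0,-0.07,0],[0.02,0,0],8],[[0,-0.07,0],[0.02,0,0],8]]}}

```text
clock: 13.35
ee_pos: [567.1, -239.9, 34.3]
orientation: [[0.989, -0.149, 0.007], [-0.149, -0.989, -0.006], [0.007, 0.005, -1.0]]
force: [-2.9, -6.8, 1.0]
grip_width: 0.19
```

Call:
{"op": "drive_tool", "data": {"commands": [[[0,-0.08,0],[0.03,0,0],8],[[0,-0.08,0],[0.03,0,0],8]]}}

```text
clock: 13.52
ee_pos: [567.2, -239.0, 34.3]
orientation: [[0.989, -0.15, 0.007], [-0.15, -0.989, -0.005], [0.008, 0.003, -1.0]]
force: [-2.8, -7.1, 0.5]
grip_width: 0.187
```

Call:
{"op": "drive_tool", "data": {"commands": [[[0,-0.08,0],[0.02,0,0],8],[[0,-0.08,0],[0.02,0,0],8]]}}

```text
clock: 13.68
ee_pos: [567.3, -238.3, 34.4]
orientation: [[0.989, -0.151, 0.008], [-0.151, -0.989, -0.006], [0.009, 0.005, -1.0]]
force: [-2.4, -7.0, -0.2]
grip_width: 0.19
```

Call:
{"op": "drive_tool", "data": {"commands": [[[0,-0.08,0],[0.02,0,0],8],[[0,-0.08,0],[0.02,0,0],8]]}}

```text
clock: 13.85
ee_pos: [567.3, -237.9, 34.3]
orientation: [[0.988, -0.152, 0.008], [-0.151, -0.988, -0.008], [0.009, 0.006, -1.0]]
force: [-3.2, -10.2, 0.5]
grip_width: 0.186
```

```bash
python3 - <<'E'
from h import *
shot("wrist","w10.png"); shot("scene","s10.png")
A=load("w9.png")[0];B=load("w10.png")[0]
for im in(A,B):
    H,S,V=cv2.split(cv2.cvtColor(im[0:40,270:370],cv2.COLOR_BGR2HSV)); m=(H>3)&(H<18)&(S>150)
    ys,xs=np.nonzero(m); print("pad bottom row",ys.max(), "bright bottom",np.nonzero(m&(V>180))[0].max(initial=-1), "L/R",xs.min(),xs.max())
for f in("s8.png","s9.png","s10.png"):
    im=load(f)[0][200:225,305:335]; H,S,V=cv2.split(cv2.cvtColor(im,cv2.COLOR_BGR2HSV)); m=(H>3)&(H<18)&(S>150)
    ys,xs=np.nonzero(m); print(f,m.sum(),xs.min(),xs.max(),ys.min(),ys.max(),xs.mean().round(2))
E
python3 go.py 567 -240 34.6 8.6
```

```text
pad bottom row 21 bright bottom 8 L/R 12 80
pad bottom row 25 bright bottom 12 L/R 13 80
s8.png 179 0 29 0 16 13.39
s9.png 178 0 29 0 16 14.32
s10.png 168 0 29 0 17 13.79
t 13.95 p [ 567.4 -237.9   34.4] shift/25 [-0.    0.09 -0.01] turn/6 [ 0.06 -0.09 -0.02] F [-2.8 -9.9 -0.4] grip 0.19 q [-0.48  0.33  1.63 -0.    1.17 -0.33]
```

Fy stepped from 7 to 10 N with the motion stalling. Since the last picture the tool advanced 4.5 mm, but the pad moved only about 4 px (under 2 mm) relative to it. So the pad is pushed in close to its full 3 mm. I'll relax, open and lift clear.

Call:
{"op": "drive_tool", "data": {"commands": [[[0,0,0],[0,0,0],8],[[0,0,0],[0,0,0],8],[[0,0,0],[0,0,0],20],[[0,0,0],[0,0,0],30],[[0,0,0],[0,0,0],45],[[0,0,0],[0,0,0],60],[[0,0,0],[0,0,0],60],[[0,0,0],[0,0,0],60],[[0,0,0],[0,0,0],60]]}}

```text
clock: 14.7
ee_pos: [568.0, -236.8, 33.4]
orientation: [[0.989, -0.151, 0.009], [-0.151, -0.989, -0.008], [0.01, 0.006, -1.0]]
force: [0.8, 0.5, 0.0]
grip_width: 0.702
```

```bash
python3 go.py 567 -240 34.6 8.6
```

```text
t 14.7 p [ 568.  -236.8   33.4] shift/25 [-0.02  0.13 -0.05] turn/6 [ 0.06 -0.1  -0.01] F [0.8 0.5 0. ] grip 0.702 q [-0.48  0.33  1.63 -0.    1.17 -0.32]
```

Call:
{"op": "drive_tool", "data": {"commands": [[[0,0,-0.4],[0.05,-0.08,0],60],[[0,0,-0.8],[0,0,0],60],[[0,0,-0.8],[0,0,0],60],[[0,0,-0.8],[0,0,0],60],[[0,0,-0.8],[0,0,0],60],[[0,0,-0.6],[0,0,0],60],[[0,0.8,-0.2],[0,0,0],60],[[0,0.8,0],[0,0,0],60],[[0,0,0],[0,0,0],60],[[0,0,0],[0,0,0],60]]}}

```text
clock: 15.53
ee_pos: [561.2, -276.0, 148.2]
orientation: [[0.989, -0.149, 0.0], [-0.149, -0.989, -0.0], [0.0, 0.0, -1.0]]
force: [0.3, 0.3, -0.6]
grip_width: 0.701
```

```bash
python3 go.py 567 -240 34.6 8.6; python3 - <<'E'
from h import *
a=shot("wrist","w11.png"); b=shot("scene","s11.png"); shot("top","t11.png")
cv2.imwrite("pics/v11.png",np.hstack([cv2.resize(a[0:290,250:390],(290,600)),cv2.resize(b[190:270,240:345],(500,381),interpolation=cv2.INTER_CUBIC)[[min(i,380) for i in range(600)]]]))
E
```

```text
t 15.5333 p [ 561.2 -276.   148.2] shift/25 [ 0.01 -1.46  4.54] turn/6 [ 0. -0.  0.] F [ 0.3  0.3 -0.6] grip 0.701 q [-0.54  0.25  1.51 -0.    1.38 -0.39]
```

The picture limit is reached, so I'll check by numbers: the lip gap against the shaft width at both clips, and the tip against the pad.

```bash
python3 - <<'E'
from h import *
im,K,T=load("w11.png"); H,S,V=cv2.split(cv2.cvtColor(im,cv2.COLOR_BGR2HSV))
ho=np.array([566.3,-248.3]); hd=np.array([.1495,.9888]); X=np.array([hd[1],-hd[0]])
loc=lambda u,v,z:(lambda q:np.array([q@X,q@hd]).round(1))(onz(K,T,u,v,z)[:2]-ho)
b=((H>100)&(H<128)&(S>120)&(V>50)).astype(np.uint8)
k,l,st,c=cv2.connectedComponentsWithStats(b)
for i in range(1,k):
    x,y,w,h,a=st[i]
    if a>20: print("blue",st[i].tolist(),"L",loc(x,y+h/2,57),"R",loc(x+w,y+h/2,57))
for yl in(80,40,0,-30,-45,-80):
    p=np.r_[ho+hd*yl,50]; u,v=proj(K,T,p).round().astype(int)
    if 0<=v<400:
        g=np.abs(cv2.Sobel(cv2.cvtColor(im,6).astype(np.float32)[v],cv2.CV_32F,0,1,ksize=1)).ravel()
        seg=np.arange(u-25,u+25); e=seg[g[u-25:u+25]>25]; print("y",yl,"px",u,v,"edges",e.min(initial=999),e.max(initial=0), loc(e.min(initial=999),v,50)[0],loc(e.max(initial=0),v,50)[0])
m=(H>3)&(H<18)&(S>170); m[:, :250]=0; m[:,390:]=0; m[150:]=0
ys,xs=np.nonzero(m); print("orange",xs.min(),xs.max(),ys.min(),ys.max(),loc((xs.min()+xs.max())/2,ys.max(),50))
col=318; u,v=proj(K,T,np.r_[ho+hd*114,50]); print("expected pad px",u,v)
for f in("s8.png","s11.png"):
    q,K2,T2=load(f); print(f)
    for y in range(205,222,2): print(" ".join("%3d,%3d,%3d"%tuple(q[y,x][::-1]) for x in range(312,324,2)))
E
```

```text
blue [294, 88, 15, 18, 249] L [-18.3  55.4] R [-6.6 55.4]
blue [328, 88, 16, 19, 263] L [ 8.1 55.1] R [20.6 55.1]
blue [297, 212, 13, 28, 212] L [-18.  -51.9] R [ -6.5 -51.9]
blue [327, 213, 14, 27, 214] L [  8.4 -52.3] R [ 20.7 -52.3]
y 80 px 318 64 edges 306 331 -9.0 10.5
y 40 px 318 118 edges 307 330 -8.6 10.2
y 0 px 318 166 edges 307 330 -9.0 10.7
y -30 px 317 200 edges 307 329 -9.2 10.2
y -45 px 317 216 edges 295 340 -20.1 20.2
y -80 px 317 252 edges 308 328 -8.8 9.8
orange 301 335 0 14 [  0.3 114.6]
expected pad px 317.6119596575783 14.858387394187172
s8.png
142, 99, 58 140, 99, 58 109, 92, 77 161,147,137 152,139,129 158,145,135
142, 99, 59 151,107, 62  88, 77, 65  68, 66, 61 133,121,108 157,143,126
150,105, 62 147, 99, 55 252,128, 41 178,114, 55  59, 58, 60  63, 58, 53
139, 98, 55 160, 68, 21 156, 70, 26 227,114, 39 237,170,109  69, 68, 64
145,104, 64 148, 82, 35 159, 72, 25 152, 69, 25 255,114, 38  69, 66, 61
173,187,184 118, 97, 73 153, 59,  4 161, 71, 20 166, 67, 16  72, 68, 62
161,149,126 114,109, 91 238,245,206  95, 61, 43  69, 65, 63  77, 70, 65
171,167,138 255,255,229 232,242,227  60, 53, 52  67, 59, 56  76, 67, 60
251,251,228 198,193,156 114,105, 88 255,255,232 113,108, 91  58, 50, 47
s11.png
143,100, 58 143,102, 59 104, 88, 71 162,148,139 152,138,126 162,149,139
146,104, 63 152,106, 61  87, 80, 69  57, 60, 57 135,124,112 159,144,129
155,108, 67 146,106, 66 164, 69, 22 255,166, 55  70, 63, 65  63, 57, 54
141, 93, 49 151,133, 94 167,154,130 154, 62, 14 255,144, 48  72, 68, 64
 56, 52, 47 177,187,191 171,185,176 149,104, 70 205, 89, 28  77, 68, 66
182,194,184  95, 98, 85 155,143,124 116, 77, 49 172, 74, 20  72, 66, 64
173,157,134   0,  0,  0 120,115, 97  72, 61, 56  73, 67, 61  74, 69, 63
176,171,143 255,255,232 239,248,232  60, 55, 51  70, 63, 59  74, 68, 60
252,252,229 204,198,162 114,103, 85 255,255,237 117,111, 96  59, 52, 48
```

```bash
python3 - <<'E'
from h import *
P=[load(f)[0][205:222,311:324].astype(int) for f in("s8.png","s10.png","s11.png")]
print("pad diff held-vs-released",np.abs(P[1]-P[2]).mean().round(1),"free-vs-released right part",np.abs(P[0]-P[2])[:,5:].mean().round(1))
d=np.abs(load("top0.png")[0].astype(int)-load("t11.png")[0]).max(2)>60
k,l,st,c=cv2.connectedComponentsWithStats(cv2.dilate(d.astype(np.uint8),np.ones((5,5))))
print([s.tolist() for s in st[1:] if s[4]>60]); robot.hand_in()
E
```

```text
pad diff held-vs-released 2.7 free-vs-released right part 17.3
[[227, 136, 258, 264, 20462], [358, 185, 22, 13, 194], [215, 191, 79, 22, 728], [0, 340, 135, 60, 4605]]
the job is handed in; nothing more can be done
```

The thermometer is home in both blue clips, with its tip against the orange pad and the pad pushed in. I handed the job in at about 15.7 s. One thing may count against it: pressing it in briefly exceeded the 30 N limit.

- **Over-press:** when the shaft dropped onto the clip floors, one reading showed 41 N downwards. I unloaded at once and the force fell to about 5 N. The close-up taken after that showed no visible harm.
- **Seating:** with the gripper clear, the lips of both clips close over the shaft equally, about 14.7 mm apart against the 18 mm shaft. The shaft is level, and the tool height when seated matched the home height.
- **Pad:** sliding took about 5 to 7 N, then rose to 10 N as the motion stalled. I take that as the pad reaching the end of its 3 mm travel. After release the pad looked the same as while held, and different from its free position, so it is still pushed in.
- **Not checked by eye:** I had used all 12 picture views, so the checks after release are from pixel measurements only.
- **Other things:** I touched nothing else on purpose. A before/after comparison of the top view showed changes at the arm, the stand and the stop. The arm covered part of that view, so it does not prove every item stayed put.

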